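Lay out the power-stage kit on the staging board

ROBOT

A 7-joint arm with a two-finger parallel gripper is mounted at the origin on the work surface. World frame = base frame: x ahead of the robot, y to its left, z up, the work surface at z = 0. Lengths are in m, angles in rad, forces in N, time in s.
With the tool pointing down it reaches from about 0.4 to 0.85 m from the base axis. Payload 4.5 kg.
Tool frame: the origin (TCP) lies midway between the tips of the shut fingers; the grasp point (between the pads) lies 19 mm behind it; z points along the fingers, y is the line along which they close (so a half turn about z gives the same grasp; the last joint's range is limited). The gripper opens to 88 mm and grips with 3 to 60 N. Pads are 18 mm wide; open, the fingers measure 123 mm over their backs; the gripper's body (75 mm by 187 mm) begins 45 mm behind the grasp point.
Start: joints at [1.256, 0.689, -0.195, 1.565, 0.157, 0.902, -0.215], TCP at [0.214, -0.587, 0.239] pointing down, gripper open.
Joint ranges: [-3.01, 3.01], [-0.46, 2.08], [-1.47, 1.51], [0.13, 2.56], [-1, 4.14], [0.04, 2.09], [-2.66, 2.66]. Speed limits (rad/s): [2.57, 2.57, 3.14, 3.14, 3.14, 3.14, 3.14].

INTERFACE

Orientations are given as a unit quaternion [w, x, y, z].
In Python, from cell import read_state, cams, order gives the robot as it stands.
- The arm moves only by the shell command python3 -m jog 'ROWS' [FORCE]. ROWS is JSON, a list that holds one entry, the list of rows, each a list of 7 numbers: the shift along the tool's x, y, z as a fraction of full scale, then the turn, a rotation vector about the tool's x, y, z as a fraction of full scale, then the opening, from -1 (shut) to 1 (fully open). A call has exactly 10 rows; each row shifts and turns the commanded pose from where the row before left it, along the tool's axes as they then stand; what a row does not reach is not made up. Full scale, the value 1, is 30 mm for a shift and 0.1 rad for a turn. A row lasts 1/12 s, in which the tool goes at most 41.7 mm and 7.16 degrees, less where a joint would pass 70% of its speed; a pose out of reach is approached as far as the arm can. A call with a number of a shift or a turn outside -1 to 1 is refused whole. A call with a gripper value outside its range is refused whole. The fingers move at their own pace and stop on an object; FORCE is the grip in N (left out, the last holds). Time passes only in rows, so rows that do not move let the fingers close, or fill a call up. It gives the time, the measured TCP pose, the force, the opening and the grip force at its end, in the units of the state.
- read_state(): the state, without advancing time (a new reading comes with each control period).
- cams.capture(name): name is "scene" or "top" or "wrist"; returns the picture (480x640x3 uint8, red, green, blue); there is no depth.
- cams.get_calibration(name): a dict with "camera_matrix" (3x3 intrinsics, pixels), "R" (3x3) and "t" (3): a world point X has camera coordinates R X + t; the wrist camera has in their place "tool_from_camera" (4x4, takes a point from camera to tool coordinates, whose origin is the TCP and whose axes are the flange's). Camera axes: x right, y down, z forward; pixel columns grow to the right and rows downward; lengths in m; the calibration is good to about 2 mm. A picture is of the moment at which its call begins: read the wrist's pose just before it. get_calibration takes no time and is no camera call.
- order.sign_off(): hands the job in; it is judged then, once.
The state is a dict: "t": time; "joint_positions": joint angles; "joint_vel": joint speeds; "tau": joint torques, N m; "tcp_pos": TCP position; "eef_rot": TCP orientation; "force": force on the tool from outside, world axes, zero at the start; "wrist_torque": the same for the moment, N m; "width": opening from 0.0 (shut) to 1.0 (fully open); "grasp_force": force on a finger pad.
Only numpy, scipy, OpenCV 4.12 (cv2) and the standard library are available. Lean on these libraries where they do the work, as an engineer would, in place of code of your own. Each camera call takes 0.05 s, during which the arm holds its last target. There are 200 camera calls.

TASK

Lay out the kit on the white board in this order: slide the red stop collar along the bar until it stands over the yellow line and let go; set the black heat sink centred on the yellow pad, long side parallel to the bar; put the green converter brick centred on top of it, long sides parallel. Then stand the gold connector to the left of the heat sink (seen from the robot) and last the blue capacitor to its right, in one row parallel to the bar, each with a clear gap of about 30 mm to the heat sink. Leave the red capacitor where it stands, and let go of everything.

Things in the scene. Friction and masses are not known exactly. Their poses are not given: they have to be found in the camera images.
- board: white staging board, fixed, 210 mm (x) by 340 mm (y), 10 mm thick; origin at the centre of its underside, on the bench; +x points away from the robot, +y to the robot's left. A 12 mm steel bar runs along its y at board x = +75 mm, its centre 55 mm above the bench, between two grey posts 68 mm high at board y = +-162 mm. Parts go on the free area in front of the bar
- collar (a joint): position of the red stop collar along the bar, in m: 0 is near the right-hand post (board y = -130 mm), growing to 0.26 towards the left (board +y). It cannot turn, slides with about 1.5 N of friction and stays where it is left. It starts at the right, short of the yellow line
- collar_knob (a point): point on the axis of the black round knob (20 mm in diameter, 30 mm tall, upright) on top of the red collar (30 mm in diameter, 20 mm long), at the collar's middle; this point is 91 mm above the bench, the knob spans 18 mm below it to 12 mm above it. Grip the knob from above to slide the collar
- pad: flat yellow pad on the board (under 1 mm thick, takes no room), 60 mm (x) by 70 mm (y); origin at the pad's centre on the board's top, 10 mm above the bench; axes parallel to the board's. Its 10 mm wide yellow line runs from the pad along +x at pad y = 0, under and beyond the bar, where the collar belongs. The pad's centre is 100 to 115 mm in front of the bar
- heatsink: black finned heat sink lying fins down, flat grey thermal patch on top, 60 mm (x) by 50 mm (y) by 28 mm tall, about 160 g; origin at the centre of its underside; its fins run along x, so the 50 mm sides are flat and are the ones to grip
- brick: green power converter brick, brass studs and a white patch on top, 52 mm (x) by 36 mm (y) by 18 mm tall, about 90 g; origin at the centre of its underside; the 36 mm sides are the ones to grip
- connector: gold round connector standing on its flange: flange 42 mm in diameter and 5 mm thick at the bottom, barrel 30 mm in diameter above it, 38 mm tall in all, black face on top, about 80 g; origin at the centre of its underside; grip the barrel
- cap_blue: upright blue capacitor can, a plain cylinder 34 mm in diameter and 40 mm tall with a small silver vent disc on its blue top, about 60 g; origin at the centre of its underside
- cap_red: upright red capacitor can, a plain cylinder 34 mm in diameter and 40 mm tall with a small silver vent disc on its red top, about 60 g; origin at the centre of its underside. Not part of this kit: leave it where it is
Things that resemble listed ones, but are neither listed nor needed, are in the scene too. Several things look just like the heatsink: the one meant starts nearest to the robot's base.

How it is judged:
On the way, in this order (a step that is already met when the one before it is completed fails the run):
1. the collar stands over the yellow line, released (y of collar_knob in the frame of pad between -0.008 and 0.008 m and velocity of joint collar between -0.01 and 0.01 m/s and contact force between the fingers and board below 0.3 N), for 0.2 s.
2. the heat sink lies on the pad, released (x of heatsink in the frame of pad between -0.012 and 0.012 m and y of heatsink in the frame of pad between -0.012 and 0.012 m and z of heatsink in the frame of pad between -0.005 and 0.005 m and angle between heatsink's own z axis and vertical below 0.1 rad and angle between the x axis of heatsink and the y axis of pad, either way round below 0.2 rad and contact force between the fingers and heatsink below 0.3 N), for 0.2 s.
3. the brick lies on the heat sink, released (horizontal distance between brick and heatsink below 0.01 m and angle between the x axis of brick and the x axis of heatsink, either way round below 0.2 rad and angle between each of brick, heatsink's own z axis and vertical below 0.1 rad and z of brick in the frame of pad between 0.023 and 0.033 m and x of heatsink in the frame of pad between -0.012 and 0.012 m and y of heatsink in the frame of pad between -0.012 and 0.012 m and z of heatsink in the frame of pad between -0.005 and 0.005 m and angle between the x axis of heatsink and the y axis of pad, either way round below 0.2 rad and contact force between the fingers and brick below 0.3 N), for 0.2 s.
4. the connector stands to the left, released (x of connector in the frame of pad between -0.02 and 0.02 m and z of connector in the frame of pad between -0.005 and 0.005 m and horizontal distance between connector and heatsink between 0.066 and 0.096 m and angle between connector's own z axis and vertical below 0.1 rad and y of connector in the frame of pad above 0.04 m and contact force between the fingers and connector below 0.3 N), for 0.2 s.
5. the blue capacitor stands to the right, released (x of cap_blue in the frame of pad between -0.02 and 0.02 m and z of cap_blue in the frame of pad between -0.005 and 0.005 m and horizontal distance between cap_blue and heatsink between 0.062 and 0.092 m and angle between cap_blue's own z axis and vertical below 0.1 rad and y of cap_blue in the frame of pad below -0.04 m and contact force between the fingers and cap_blue below 0.3 N), for 0.2 s.
At the end, for the whole second after the job is handed in: Collar within 8 mm of the line; heat sink within 12 mm of the pad centre, 0.2 rad; brick on it within 10 mm, 0.2 rad; connector left and blue capacitor right, within 20 mm of the row line, gap 15 to 45 mm; all upright, released, at rest; red capacitor unmoved (all of step 3 and all of step 4 and all of step 5 and y of collar_knob in the frame of pad between -0.008 and 0.008 m and velocity of joint collar between -0.01 and 0.01 m/s and linear speed of each of heatsink, brick, connector, cap_blue below 0.02 m/s and angular speed of each of heatsink, brick, connector, cap_blue below 0.3 rad/s and contact force between the fingers and heatsink below 0.3 N); the robot touches nothing.
It fails at once if the red capacitor is moved by more than 20 mm or knocked over (distance of cap_red from where it was at the start of the episode above 0.02 m or angle between cap_red's own z axis and vertical above 0.5 rad).
It also fails if it takes over 128 s, if anything falls off the work surface, if the arm or the gripper's body presses on something with over 40 N, if the wrist force passes 120 N, or if a joint passes its speed limit or range.

## Working session

There is one attempt and no reset: what is moved stays moved. The work goes in short steps, Python scripts to look and compute and a shell command to move; the robot and the scene stay as the last step left them, time stands still between calls to the robot, and variables do not carry over. Pictures are saved under pics/ and viewed, at most 14 in all, crops included, and the job is handed in when it is done.

```bash
mkdir -p pics; ls
python3 - <<'E'
from cell import read_state,cams
import cv2,numpy as np
s=read_state();print(s)
for n in("scene","top"):
    im=cams.capture(n);cv2.imwrite(f"pics/{n}0.png",im[:,:,::-1])
    print(n,cams.get_calibration(n))
print(cams.get_calibration("wrist"))
E
```

```text
pics
{'t': 0.0, 'joint_positions': array([ 1.25579196,  0.68997221, -0.1945182 ,  1.56637376,  0.15730237,
        0.90254305, -0.21509437]), 'joint_vel': array([-9.97703756e-04,  9.65314116e-04,  1.44655376e-05,  9.09632154e-05,
       -2.80031217e-04,  1.06529030e-03,  7.05248690e-04]), 'tau': array([-4.63009510e-04, -5.27567339e+01, -1.26690824e+00, -1.53430241e+01,
       -5.26000361e-02,  6.43572916e-03,  1.50981064e-04]), 'tcp_pos': array([ 0.2133331 , -0.58675813,  0.2379096 ]), 'eef_rot': array([-9.21805594e-04,  9.84821461e-01,  1.73567809e-01, -2.36738550e-04]), 'force': array([ 0.13071514, -0.23745566, -0.07838231]), 'wrist_torque': array([-0.01443253, -0.01240859,  0.0143377 ]), 'grasp_force': 0.0, 'width': 0.9987803377585144}
scene {'camera_matrix': array([[570.02147547,   0.        , 320.89892027],
       [  0.        , 570.02147547, 240.51710322],
       [  0.        ,   0.        ,   1.        ]]), 'R': array([[-0.29645367,  0.95504223,  0.00309165],
       [ 0.74440638,  0.23309599, -0.62571991],
       [-0.59830959, -0.18319552, -0.78004169]]), 't': array([ 0.045343
[... 244 characters left out ...]
53, -0.01499397],
       [-0.98901144,  0.00466229, -0.14776545],
       [ 0.14781829,  0.01446374, -0.98890877]]), 't': array([0.11714832, 0.53518917, 1.46809853])}
{'camera_matrix': array([[383.8660723 ,   0.        , 320.1906773 ],
       [  0.        , 383.8660723 , 243.70090317],
       [  0.        ,   0.        ,   1.        ]]), 'tool_from_camera': array([[ 2.52772535e-04, -9.62851227e-01, -2.70032315e-01,
         6.92950637e-02],
       [ 9.99999875e-01,  1.26929615e-04,  4.83490904e-04,
         1.53988126e-03],
       [-4.31254713e-04, -2.70032404e-01,  9.62851139e-01,
        -1.45743232e-01],
       [ 0.00000000e+00,  0.00000000e+00,  0.00000000e+00,
         1.00000000e+00]])}
```

View pics/top0.png

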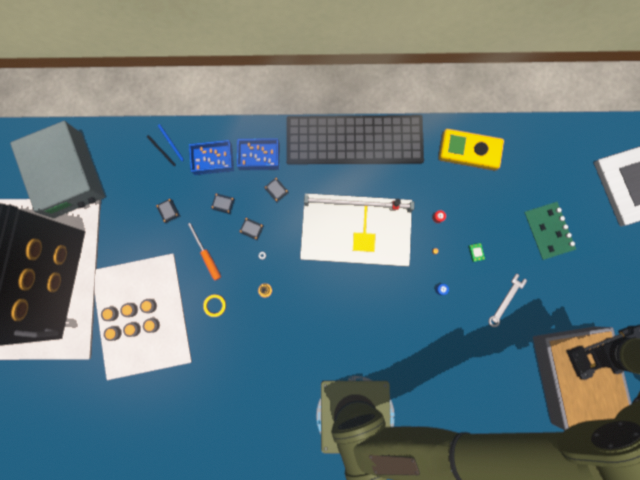

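View pics/scene0.png

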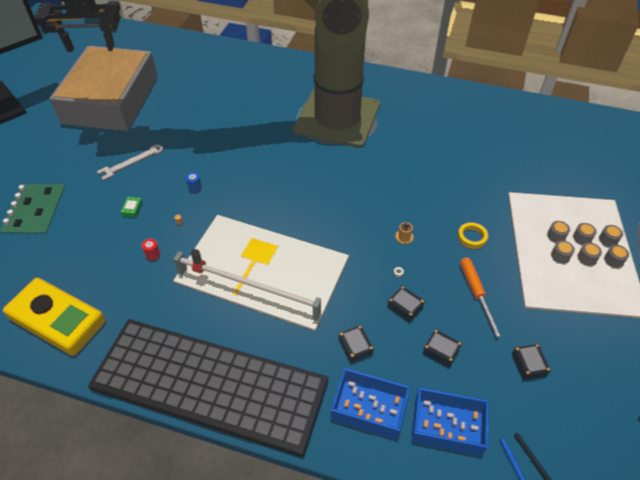

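Top view: heat-sink look-alikes sit at (167,210), (223,203), (277,189) and (252,229), and (252,229) looks nearest to the base. The other things are the connector (265,290), brick (477,252), blue cap (443,289), red cap (440,216), pad (364,242) and knob (396,203). The yellow ring, the small orange bit at (435,251) and the gold discs on the sheet are not wanted.

```bash
cat > h.py <<'E'
from cell import read_state,cams
import cv2,numpy as np
from scipy.spatial.transform import Rotation as Rn
def w2p(n,X,s=None):
    c=cams.get_calibration(n);X=np.atleast_2d(X)
    if n=="wrist":
        R,t=wr(s);Y=(X-t)@R
    else: Y=X@c["R"].T+c["t"]
    p=Y@c["camera_matrix"].T;return p[:,:2]/p[:,2:]
def wr(s):
    T=cams.get_calibration("wrist")["tool_from_camera"];q=s["eef_rot"]
    R=Rn.from_quat(np.r_[q[1:],q[0]]).as_matrix()
    return R@T[:3,:3],R@T[:3,3]+s["tcp_pos"]
def p2w(n,uv,z,s=None):
    c=cams.get_calibration(n);uv=np.atleast_2d(uv)
    d=np.c_[uv,np.ones(len(uv))]@np.linalg.inv(c["camera_matrix"]).T
    if n=="wrist": R,o=wr(s)
    else: R=c["R"].T;o=-R@c["t"]
    d=d@R.T;return (o+d*((z-o[2])/d[:,2])[:,None])
def tool():
    s=read_state();q=s["eef_rot"];R=Rn.from_quat(np.r_[q[1:],q[0]])
    return s,R.as_matrix()
def go(x,y,z,yaw):
    """units: closing axis (tool y) direction yaw in world (mod pi), tool down -> turn rotvec & shift in tool axes, unit counts"""
    s,R=tool();Y=R[:,1];cur=np.arctan2(Y[1],Y[0])
    d=(yaw-cur+np.pi/2)%np.pi-np.pi/2
    ya=cur+d;Yt=np.array([np.cos(ya),np.sin(ya),0]);Z=np.array([0,0,-1.]);Rt=np.c_[np.cross(Yt,Z),Yt,Z]
    rv=Rn.from_matrix(R.T@Rt).as_rotvec()/.1
    dp=np.array([x,y,z])-s["tcp_pos"]
    print("t",round(s["t"],2),"tcp",s["tcp_pos"].round(4),"turn",rv.round(2),"| shift before turn",(R.T@dp/.03).round(2),"after turn",(Rt.T@dp/.03).round(2),"j7",s["joint_positions"].round(2))
def snap(n,name,crop=None,sc=1):
    s=read_state();im=cams.capture(n)[:,:,::-1].copy();cv2.imwrite(f"pics/{name}_raw.png",im)
    if crop: x0,y0,x1,y1=crop;im=im[y0:y1,x0:x1]
    if sc!=1: im=cv2.resize(im,None,fx=sc,fy=sc,interpolation=cv2.INTER_CUBIC)
    cv2.imwrite(f"pics/{name}.png",im);return s
E
python3 - <<'E'
from h import *
for k,uv,z in [("hs1",(167,210),.028),("hs2",(223,203),.028),("hs3",(277,189),.028),("hs4",(252,229),.028),("conn",(265,290),.038),("brick",(477,252),.018),("blue",(443,289),.04),("red",(440,216),.04),("pad",(364,242),.01),("knob",(396,203),.103)]:
    p=p2w("top",uv,z)[0];print(k,p.round(3),round(np.hypot(p[0],p[1]),3))
print(w2p("scene",p2w("top",[(167,210),(223,203),(277,189),(252,229)],.028)).round())
a=p2w("top",[(305,203),(413,210),(410,266),(301,259)],.01);print(a.round(3))
im=cv2.imread("pics/top0.png")[180:300,220:500]
cv2.imwrite("pics/crop1.png",cv2.resize(im,(784,336),interpolation=cv2.INTER_CUBIC))
go(.5,-.05,.4,np.pi/2)
E
```

```text
hs1 [0.628 0.583 0.028] 0.857
hs2 [0.65  0.406 0.028] 0.767
hs3 [0.694 0.236 0.028] 0.733
hs4 [0.566 0.313 0.028] 0.647
conn [0.376 0.269 0.038] 0.462
brick [ 0.492 -0.386  0.018] 0.625
blue [ 0.377 -0.271  0.04 ] 0.464
red [ 0.602 -0.271  0.04 ] 0.66
pad [ 0.526 -0.037  0.01 ] 0.528
knob [ 0.63  -0.126  0.103] 0.643
[[530. 358.]
 [440. 343.]
 [353. 339.]
 [404. 298.]]
[[ 0.653  0.148  0.01 ]
 [ 0.628 -0.194  0.01 ]
 [ 0.45  -0.179  0.01 ]
 [ 0.474  0.161  0.01 ]]
t 0.1 tcp [ 0.2134 -0.5869  0.238 ] turn [-0.02  0.    3.49] | shift before turn [ 15.1  -13.56  -5.38] after turn [  9.55 -17.9   -5.4 ] j7 [ 1.26  0.69 -0.19  1.57  0.16  0.9  -0.22]
```

View pics/crop1.png

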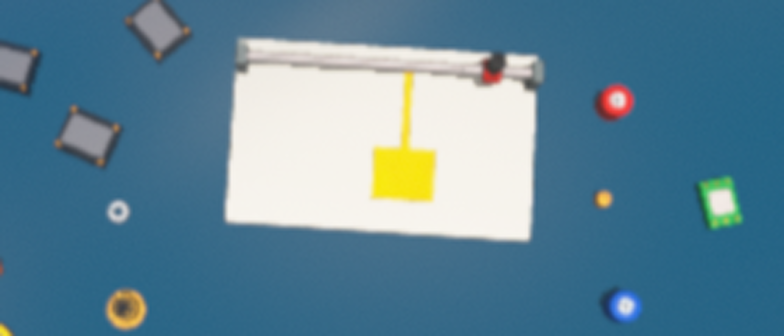

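hs4 at (252,229) is the heat sink meant, 0.647 m from the base against 0.733 m or more for the others. The crop shows it isolated, grey patch up, with corner studs and a slight rotation. I'll go over the board for a close wrist look.

```bash
python3 -m jog '[[[0,0,-0.7,0,0,0.7,1],[0,0,-0.7,0,0,0.7,1],[0,0,-0.7,0,0,0.7,1],[0,0,0,0,0,0.7,1],[0.78,-0.98,0,0,0,0,1],[0.78,-0.98,0,0,0,0,1],[0.78,-0.98,0,0,0,0,1],[0.78,-0.98,0,0,0,0,1],[0.78,-0.98,0,0,0,0,1],[0.78,-0.98,0,0,0,0,1]]]'; python3 -m jog '[[[0.78,-0.98,0,0,0,0,1],[0.78,-0.98,0,0,0,0,1],[0.78,-0.98,0,0,0,0,1],[0.78,-0.98,0,0,0,0,1],[0.78,-0.98,0,0,0,0,1],[0.78,-0.98,0,0,0,0,1],[0.78,-0.98,0,0,0,0,1],[0.78,-0.98,0,0,0,0,1],[0.78,-0.98,0,0,0,0,1],[0,0,0,0,0,0,1]]]'
python3 - <<'E'
from h import *
s=snap("wrist","w1");go(.63,-.126,.3,np.pi/2-.07);print(s["tcp_pos"],s["eef_rot"])
E
```

```text
t: 0.93
tcp_pos: [0.342, -0.3999, 0.3015]
eef_rot: [-0.0, 0.999, 0.034, -0.0]
force: [-0.3, 0.1, -0.8]
width: 0.999
grasp_force: 0.0
t: 1.77
tcp_pos: [0.5378, -0.1137, 0.3015]
eef_rot: [-0.003, 0.999, 0.041, 0.002]
force: [0.6, -0.2, 0.8]
width: 0.996
grasp_force: 0.0
t 1.82 tcp [ 0.5355 -0.118   0.3013] turn [-0.03 -0.01  1.48] | shift before turn [3.12 0.51 0.04] after turn [3.16 0.05 0.04] j7 [ 0.22  0.51 -0.14  1.72  0.08  0.92 -1.44]
[ 0.53780259 -0.11369549  0.30149771] [-0.00302113  0.99916096  0.04080103  0.00187537]
```

View pics/w1.png

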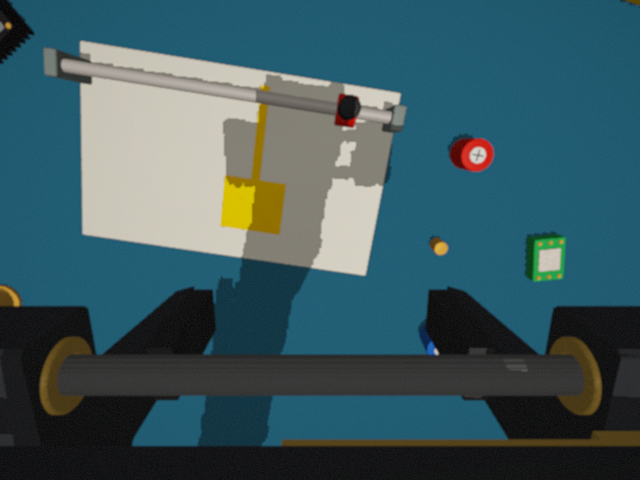

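Wrist view: pad corners are about (224,176), (285,184), (278,234) and (221,226). The line runs to (265,87), the knob top is at (348,105), red cap (478,155) and brick (546,258). I'll retake the picture at rest and measure by colour.

```bash
cat >> h.py <<'E'
def col(im,k):
    h=cv2.cvtColor(im,cv2.COLOR_BGR2HSV);H,S,V=cv2.split(h)
    m={"yellow":(H>20)&(H<34)&(S>150)&(V>90),"green":(H>45)&(H<85)&(S>120)&(V>60),"red":((H<8)|(H>172))&(S>150)&(V>70),
       "blue":(H>108)&(H<125)&(S>170)&(V>90),"black":(V<45),"gold":(H>10)&(H<30)&(S>90)&(V>60)}[k].astype(np.uint8)
    return m
def blobs(im,k,amin=60,op=0):
    m=col(im,k)
    if op: m=cv2.morphologyEx(m,cv2.MORPH_OPEN,np.ones((op,op)))
    cs,_=cv2.findContours(m,cv2.RETR_EXTERNAL,cv2.CHAIN_APPROX_NONE)
    return [c[:,0].astype(float) for c in cs if cv2.contourArea(c)>amin]
def rect(n,c,z,s):
    P=p2w(n,c,z,s)[:,:2];r=cv2.minAreaRect((P*1000).astype(np.float32))
    return r
E
python3 - <<'E'
from h import *
s=snap("wrist","w2");im=cv2.imread("pics/w2_raw.png");im[300:]=128
print(s["tcp_pos"])
for c in blobs(im,"yellow",500,11): print("pad",rect("wrist",c,.01,s),c.mean(0))
st=snap("top","t2");it=cv2.imread("pics/t2_raw.png")
for n,i in(("wrist",im),("top",it)):
  for c in blobs(i,"green",100): print(n,"green",rect(n,c,.018,s),c.mean(0))
  for c in blobs(i,"red",60): print(n,"red",rect(n,c,.04,s),c.mean(0))
  for c in blobs(i,"blue",60): print(n,"blue",rect(n,c,.04,s),c.mean(0))
c=p2w("wrist",[(81,41),(400,93),(366,275),(82,234)],.01,s);print(c.round(3))
print("knob",p2w("wrist",(348,103),.103,s))
cv2.imwrite("pics/w2c.png",cv2.resize(im[70:250,200:420],None,fx=3,fy=3,interpolation=2))
E
```

```text
[ 0.53550913 -0.11800715  0.30128892]
pad ((526.6973876953125, -36.342254638671875), (68.36921691894531, 60.107540130615234), 86.09846496582031) [247.6952381  201.36190476]
wrist green ((493.41351318359375, -381.6075744628906), (57.1436767578125, 44.01386642456055), 11.38933277130127) [541.98039216 253.12418301]
wrist red ((602.7210693359375, -265.2984924316406), (31.058250427246094, 43.59941864013672), 4.4624128341674805) [467.18348624 149.88073394]
wrist red ((626.3075561523438, -131.62564086914062), (19.670825958251953, 10.633031845092773), 84.99271392822266) [339.29310345 116.5862069 ]
top green ((560.3442993164062, -614.3030395507812), (155.78518676757812, 107.3287582397461), 17.37987518310547) [551.43979058 230.        ]
top green ((839.9487915039062, -338.5728759765625), (43.78581619262695, 53.04630661010742), 79.22222137451172) [456.70909091 144.32727273]
top blue ((782.644287109375, 309.05474853515625), (82.96487426757812, 26.2283878326416), 89.5811538696289) [253.09677419 161.66129032]
top blue ((812.8948974609375, 265.03973388671875), (87.89981842041016, 56.11347961425781), 64.0426254272461) [268.06796117 153.33009709]
top blue ((797.6148681640625, 449.051025390625), (97.19794464111328, 126.5351791381836), 7.535162925720215) [211.56854839 155.50806452]
[[ 0.68   0.14   0.01 ]
 [ 0.656 -0.195  0.01 ]
 [ 0.448 -0.181  0.01 ]
 [ 0.473  0.157  0.01 ]]
knob [[ 0.63396217 -0.13497399  0.103     ]]
```

View pics/w2c.png

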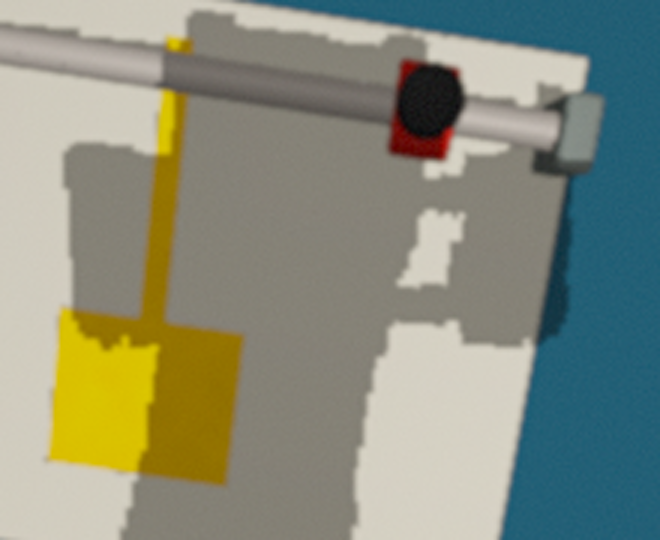

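Knob top is at crop (428,100), i.e. pixel (342.7,103). The yellow line meets the pad at its middle, and board yaw is about -0.07.

Run:
```python
from h import *
s=read_state()
print("knob",p2w("wrist",(342.7,103),.103,s),"line far end",p2w("wrist",(200+178/3,70+45/3),.01,s),p2w("wrist",(200+153/3,70+318/3),.01,s))
go(.633,-.130,.086,np.pi/2-.07)
```

```text
knob [[ 0.63057472 -0.13726164  0.103     ]] line far end [[ 0.64977341 -0.05235373  0.01      ]] [[ 0.5536926  -0.04555964  0.01      ]]
t 1.92 tcp [ 0.533  -0.1233  0.3012] turn [0.   0.01 1.4 ] | shift before turn [3.32 0.45 7.17] after turn [ 3.34 -0.01  7.17] j7 [ 0.23  0.51 -0.14  1.72  0.08  0.92 -1.44]
```

```bash
python3 -m jog '[[[0,0,0.5,0,0,0.5,1],[0,0,0.5,0,0,0.5,1],[0,0,0.5,0,0,0.4,1],[0.3,0,0.5,0,0,0,1],[0.3,0,0,0,0,0,1],[0.2,0,0,0,0,0,1],[0,0,0,0,0,0,1],[0,0,0,0,0,0,1],[0,0,0,0,0,0,1],[0,0,0,0,0,0,1]]]'
python3 - <<'E'
from h import *
s=snap("wrist","w3");im=cv2.imread("pics/w3_raw.png");im[300:]=128
print(s["tcp_pos"],s["eef_rot"])
for c in blobs(im,"yellow",500,11): print("pad",rect("wrist",c,.01,s),c.mean(0))
for c in blobs(im,"red",60): print("red",rect("wrist",c,.04,s),c.mean(0))
cv2.imwrite("pics/w3c.png",cv2.resize(im[0:300,100:460],None,fx=2,fy=2,interpolation=2))
go(.633,-.130,.086,np.pi/2-.07)
E
```

```text
t: 2.75
tcp_pos: [0.557, -0.1254, 0.2422]
eef_rot: [0.0, 0.999, -0.036, 0.0]
force: [-0.8, 0.3, 0.7]
width: 1.0
grasp_force: 0.0
[ 0.55697127 -0.12537999  0.24217435] [ 1.51609999e-04  9.99355814e-01 -3.58875581e-02  1.32984540e-04]
pad ((525.9164428710938, -36.27983093261719), (68.62289428710938, 58.48129653930664), 85.89384460449219) [233.94166667 244.58333333]
red ((603.3810424804688, -265.0652160644531), (43.955596923828125, 32.645591735839844), 85.9014892578125) [473.01550388 150.92248062]
red ((624.6566772460938, -130.80442810058594), (19.277023315429688, 9.262484550476074), 86.29585266113281) [319.13114754 140.19672131]
red ((646.272216796875, -131.5319061279297), (18.935415267944336, 5.699302673339844), 85.9028091430664) [318.63636364 111.34545455]
t 2.8 tcp [ 0.557  -0.1252  0.2421] turn [ 0.   -0.   -0.02] | shift before turn [ 2.54 -0.02  5.2 ] after turn [ 2.54 -0.02  5.2 ] j7 [ 0.19  0.61 -0.09  1.73  0.07  0.8  -1.57]
```

View pics/w3c.png

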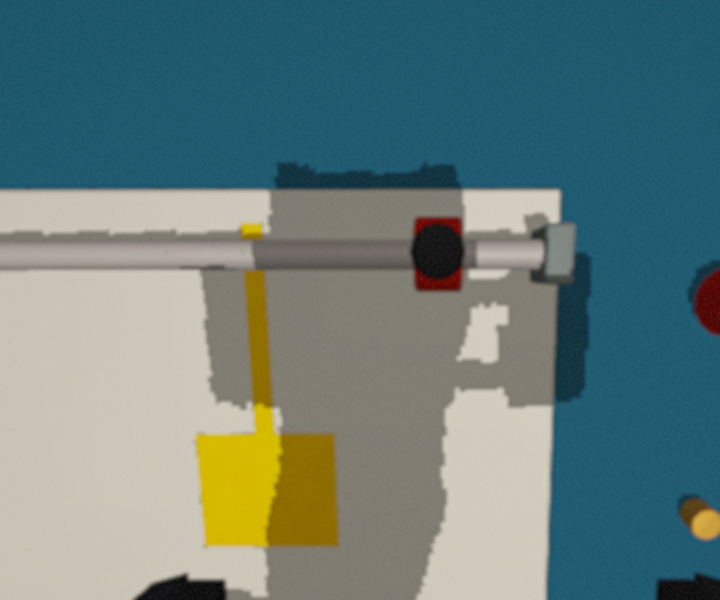

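Knob top is at pixel (318.5,125), exactly ahead of the tool. The line lies at about 225–230, about 87 mm to the left. I'll descend, grip and slide.

```bash
python3 -m jog '[[[0.7,0,0.6,0,0,0,1],[0.7,0,0.6,0,0,0,1],[0.7,0,0.6,0,0,0,1],[0.44,0,0.6,0,0,0,1],[0,0,0.8,0,0,0,1],[0,0,0.8,0,0,0,1],[0,0,0.8,0,0,0,1],[0,0,0.4,0,0,0,1],[0,0,0,0,0,0,1],[0,0,0,0,0,0,-1]]]' 20;python3 -m jog '[[[0,0,0,0,0,0,-1],[0,0,0,0,0,0,-1],[0,0,0,0,0,0,-1],[0,0,0,0,0,0,-1],[0,0,0,0,0,0,-1],[0,0,0,0,0,0,-1],[0,0,0,0,0,0,-1],[0,0,0,0,0,0,-1],[0,0,0,0,0,0,-1],[0,0,0,0,0,0,-1]]]'; python3 -c "
from h import *
go(.633,-.130,.086,np.pi/2-.0715)"
```

```text
t: 3.63
tcp_pos: [0.6334, -0.1304, 0.086]
eef_rot: [0.0, 0.999, -0.036, -0.0]
force: [1.5, -0.0, 0.7]
width: 0.947
grasp_force: 0.0
t: 4.47
tcp_pos: [0.6334, -0.1303, 0.0857]
eef_rot: [-0.0, 0.999, -0.036, -0.0]
force: [-0.2, 0.3, -0.3]
width: 0.221
grasp_force: 20.0
t 4.47 tcp [ 0.6334 -0.1303  0.0857] turn [-0.  0.  0.] | shift before turn [-0.01 -0.01 -0.01] after turn [-0.01 -0.01 -0.01] j7 [ 0.17  0.91 -0.07  1.61  0.1   0.63 -1.59]
```

```bash
python3 -m jog '[[[0,-0.3,0,0,0,0,-1],[0,-0.5,0,0,0,0,-1],[0,-0.5,0,0,0,0,-1],[0,-0.5,0,0,0,0,-1],[0,-0.5,0,0,0,0,-1],[0,-0.37,0,0,0,0,-1],[0,-0.2,0,0,0,0,-1],[0,0,0,0,0,0,-1],[0,0,0,0,0,0,-1],[0,0,0,0,0,0,-1]]]'; python3 -c "
from h import *
s,R=tool();print('board-y knob minus pad mm',(s['tcp_pos'][:2]-[.526,-.0363])@[.0714,.9974]*1e3)"
```

```text
t: 5.3
tcp_pos: [0.6394, -0.0443, 0.0857]
eef_rot: [-0.0, 0.999, -0.036, -0.0]
force: [-0.6, 2.1, -0.2]
width: 0.216
grasp_force: 20.0
board-y knob minus pad mm 0.085407598713505
```

```bash
python3 -m jog '[[[0,0,0,0,0,0,1],[0,0,0,0,0,0,1],[0,0,0,0,0,0,1],[0,0,0,0,0,0,1],[0,0,-0.5,0,0,0,1],[0,0,-0.8,0,0,0,1],[-0.7,0,-1,0,0,0,1],[-0.8,0,-1,0,0,0,1],[-0.8,0,-1,0,0,0,1],[-0.7,0,-0.8,0,0,0,1]]]'; python3 -m jog '[[[0,0,0,0,0,0,1],[0,0,0,0,0,0,1],[0,0,0,0,0,0,1],[0,0,0,0,0,0,1],[0,0,0,0,0,0,1],[0,0,0,0,0,0,1],[0,0,0,0,0,0,1],[0,0,0,0,0,0,1],[0,0,0,0,0,0,1],[0,0,0,0,0,0,1]]]'
python3 - <<'E'
from h import *
s=snap("wrist","w4");im=cv2.imread("pics/w4_raw.png");im[300:]=128
print(s["tcp_pos"])
for c in blobs(im,"yellow",500,11): print("pad",rect("wrist",c,.01,s),c.mean(0))
for c in blobs(im,"red",60): print("red",rect("wrist",c,.055,s),c.mean(0))
E
```

```text
t: 6.13
tcp_pos: [0.5487, -0.0385, 0.2406]
eef_rot: [0.0, 0.999, -0.036, 0.001]
force: [0.8, 0.6, 0.8]
width: 0.947
grasp_force: 0.0
t: 6.97
tcp_pos: [0.5498, -0.0381, 0.2386]
eef_rot: [0.0, 0.999, -0.036, -0.0]
force: [0.2, -0.2, 0.5]
width: 0.996
grasp_force: 0.0
[ 0.54980996 -0.03811137  0.23859848]
pad ((526.4849853515625, -36.26024627685547), (68.41786193847656, 57.93357467651367), 85.93543243408203) [318.28806584 232.11111111]
red ((604.2388916015625, -251.46836853027344), (49.9011116027832, 31.052120208740234), 85.94114685058594) [571.07792208 136.03246753]
red ((630.6461791992188, -45.460262298583984), (19.607471466064453, 9.89667797088623), 88.30558013916016) [320.27941176 122.30882353]
```

```bash
python3 -m jog '[[[-0.1,-1,0,0,0,0,1],[-0.2,-1,0,0,0,0,1],[-0.2,-1.0,0,0,0,0,1],[-0.2,-1,0,0,0,0,1],[-0.2,-1,0,0,0,0,1],[-0.2,-1,0,0,0,0,1],[-0.2,-1,0,0,0,0,1],[-0.2,-1,0,0,0,0,1],[0,-1,0,0,0,0,1],[0,-1,0,0,0,0,1]]]'; python3 -m jog '[[[0,-1,0,0,0,0,1],[0,-0.5,0,0,0,0,1],[0,0,0,0,0,0,1],[0,0,0,0,0,0,1],[0,0,0,0,0,0,1],[0,0,0,0,0,0,1],[0,0,0,0,0,0,1],[0,0,0,0,0,0,1],[0,0,0,0,0,0,1],[0,0,0,0,0,0,1]]]'
python3 - <<'E'
from h import *
s=snap("wrist","w5");im=cv2.imread("pics/w5_raw.png")
print(s["tcp_pos"],s["eef_rot"])
E
```

```text
t: 7.85
tcp_pos: [0.5257, 0.2659, 0.2389]
eef_rot: [0.0, 0.999, -0.035, -0.0]
force: [0.9, 0.3, -0.5]
width: 1.003
grasp_force: 0.0
t: 8.68
tcp_pos: [0.5295, 0.3088, 0.2388]
eef_rot: [0.0, 0.999, -0.036, 0.0]
force: [0.0, -0.1, 0.1]
width: 1.002
grasp_force: 0.0
[0.52952206 0.30879062 0.23879757] [ 4.09794074e-05  9.99356328e-01 -3.58737501e-02  3.96593879e-05]
```

View pics/w5.png

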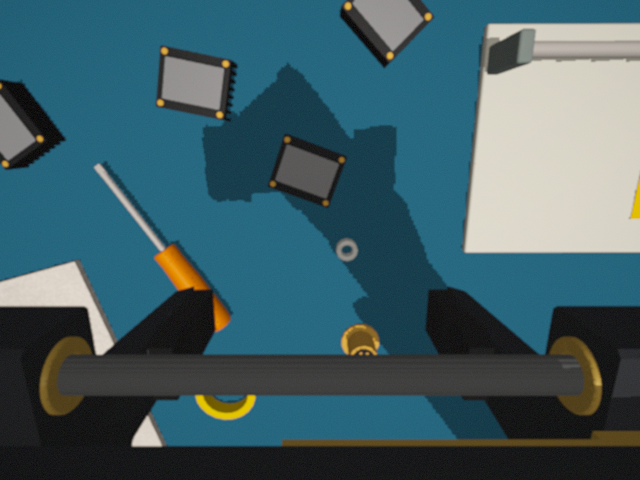

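The target heat sink's stud corners are at (287,140), (341,160), (326,203) and (273,184), with its long side (60 mm) along the first edge. The connector is at about (360,338).

Run:
```python
from h import *
s=read_state()
P=p2w("wrist",[(287,140),(341,160),(326,203),(273,184)],.029,s)[:,:2];print(P.round(4),np.linalg.norm(np.diff(P,axis=0),axis=1))
l=P[1]-P[0]+P[2]-P[3];c=P.mean(0);a=np.arctan2(l[1],l[0]);print(c,"long axis",a,"grip yaw",a+np.pi/2)
go(c[0],c[1],.05,a+np.pi/2)
```

```text
[[0.5979 0.3322]
 [0.577  0.285 ]
 [0.5388 0.3013]
 [0.5599 0.3488]] [0.05159703 0.04154217 0.05200818]
[0.5683821  0.31682507] long axis -1.9883910001115743 grip yaw -0.41759467331667777
t 8.73 tcp [0.5295 0.3089 0.2388] turn [  0.    -0.   -12.25] | shift before turn [ 1.27 -0.35  6.29] after turn [0.77 1.08 6.29] j7 [-0.59  0.67 -0.02  1.61  0.02  0.86 -2.26]
```

```bash
python3 -m jog '[[[0,0,0.2,0,0,-1,1],[0,0,0.2,0,0,-1,1],[0,0,0.2,0,0,-1,1],[0,0,0.2,0,0,-1,1],[0,0,0.2,0,0,-1,1],[0,0,0.2,0,0,-1,1],[0,0,0.2,0,0,-1,1],[0,0,0.2,0,0,-1,1],[0,0,0.2,0,0,-1,1],[0,0,0.2,0,0,-1,1]]]'; python3 -m jog '[[[0,0,0,0,0,-1,1],[0,0,0,0,0,-1,1],[0,0,0,0,0,-0.25,1],[0.25,0.4,0.3,0,0,0,1],[0.25,0.4,0.3,0,0,0,1],[0.27,0.28,0.3,0,0,0,1],[0,0,0,0,0,0,1],[0,0,0,0,0,0,1],[0,0,0,0,0,0,1],[0,0,0,0,0,0,1]]]';python3 - <<'E'
from h import *
go(.5684,.3168,.006,-.4176)
s=snap("wrist","w6");print(w2p("wrist",[(.5684,.3168,.028)],s))
E
```

```text
t: 9.57
tcp_pos: [0.5296, 0.3091, 0.1785]
eef_rot: [0.0, 0.893, 0.45, 0.0]
force: [-0.0, 0.5, -0.5]
width: 0.998
grasp_force: 0.0
t: 10.4
tcp_pos: [0.5677, 0.3175, 0.1524]
eef_rot: [-0.0, 0.838, 0.546, 0.0]
force: [-0.0, -0.9, -0.8]
width: 1.003
grasp_force: 0.0
t 10.4 tcp [0.5677 0.3175 0.1524] turn [-0.   -0.    0.01] | shift before turn [-0.01  0.03  4.88] after turn [-0.01  0.03  4.88] j7 [-0.39  0.84 -0.35  1.55  0.36  0.81 -1.31]
[[319.83121272 234.03459562]]
```

View pics/w6.png

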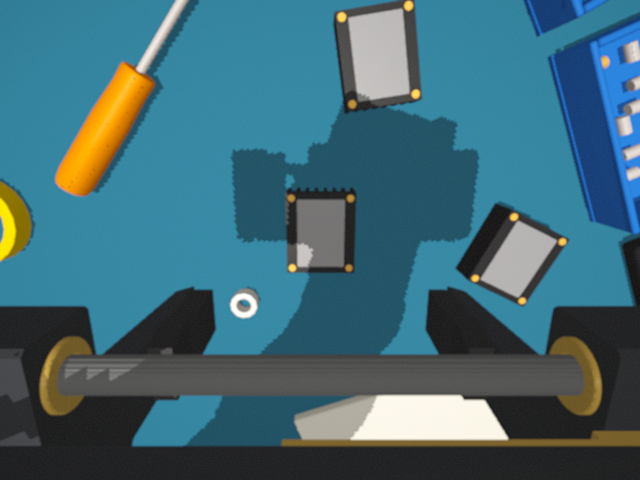

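Aligned: the studs' centre is at (320,233), as predicted, and the washer at (245,303) is clear of the fingers. I'll descend and grip.

```bash
python3 -m jog '[[[0,0,0.8,0,0,0,1],[0,0,1,0,0,0,1],[0,0,1,0,0,0,1],[0,0,0.9,0,0,0,1],[0,0,0.7,0,0,0,1],[0,0,0.46,0,0,0,1],[0,0,0,0,0,0,1],[0,0,0,0,0,0,-1],[0,0,0,0,0,0,-1],[0,0,0,0,0,0,-1]]]' 25;python3 -m jog '[[[0,0,0,0,0,0,-1],[0,0,0,0,0,0,-1],[0,0,0,0,0,0,-1],[0,0,0,0,0,0,-1],[0,0,0,0,0,0,-1],[0,0,-0.3,0,0,0,-1],[0,0,-0.7,0,0,0,-1],[0,0,-1,0,0,0,-1],[0,0,-1,0,0,0,-1],[0,0,-1,0,0,0,-1]]]'; python3 -c "
from h import *
go(.5264,-.0363,.2,-.0715)"
```

```text
t: 11.28
tcp_pos: [0.5695, 0.318, 0.0077]
eef_rot: [-0.0, 0.838, 0.545, 0.002]
force: [-0.1, 0.1, 1.4]
width: 0.798
grasp_force: 0.0
t: 12.12
tcp_pos: [0.5678, 0.3167, 0.1269]
eef_rot: [0.0, 0.838, 0.546, -0.001]
force: [0.7, -0.3, -1.8]
width: 0.564
grasp_force: 25.0
t 12.12 tcp [0.5678 0.3167 0.1269] turn [-0.01  0.01 -3.45] | shift before turn [-11.32   3.5   -2.42] after turn [-11.84  -0.54  -2.44] j7 [-0.4   0.87 -0.34  1.57  0.38  0.77 -1.32]
```

```bash
python3 -m jog '[[[0,0,-0.5,0,0,-0.9,-1],[0,0,-0.5,0,0,-0.9,-1],[0,0,0,0,0,-0.9,-1],[0,0,0,0,0,-0.75,-1],[-0.6,0,0,0,0,0,-1],[-0.9,0,0,0,0,0,-1],[-1,0,0,0,0,0,-1],[-1,0,0,0,0,0,-1],[-1,-0.1,0,0,0,0,-1],[-1,-0.1,0,0,0,0,-1]]]';python3 -m jog '[[[-1,-0.1,0,0,0,0,-1],[-1,-0.1,0,0,0,0,-1],[-1,-0.1,0,0,0,0,-1],[-1,0,0,0,0,0,-1],[-1,0,0,0,0,0,-1],[-0.8,0,0,0,0,0,-1],[-0.5,0,0,0,0,0,-1],[0,0,0,0,0,0,-1],[0,0,0,0,0,0,-1],[0,0,0,0,0,0,-1]]]'; python3 -c "
from h import *
go(.5264,-.0363,.0175,-.0715)
s=snap('wrist','w7')"
```

```text
t: 12.95
tcp_pos: [0.55, 0.1512, 0.1559]
eef_rot: [0.0, 0.732, 0.681, -0.0]
force: [0.7, -1.1, -1.1]
width: 0.561
grasp_force: 25.0
t: 13.78
tcp_pos: [0.5282, -0.0333, 0.1561]
eef_rot: [-0.0, 0.732, 0.682, 0.001]
force: [0.3, 0.6, -1.4]
width: 0.562
grasp_force: 25.0
t 13.78 tcp [ 0.5282 -0.0333  0.1561] turn [ 0.   -0.01  0.01] | shift before turn [-0.11 -0.05  4.62] after turn [-0.1  -0.05  4.62] j7 [ 0.27  0.72 -0.48  1.92  0.55  0.63 -0.64]
```

View pics/w7.png

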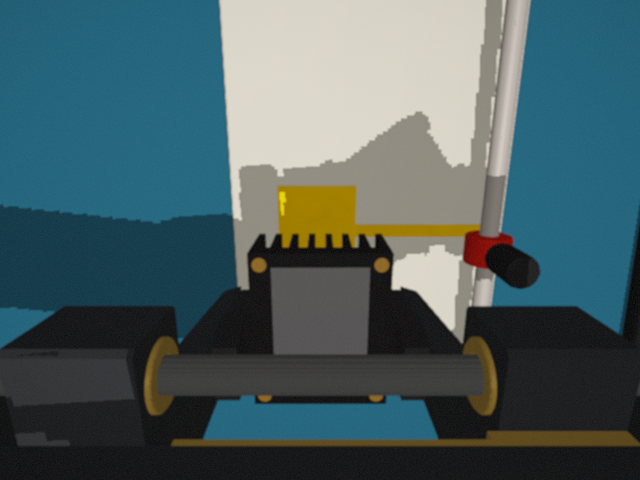

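The heat sink is held square, with studs at (259,265), (382,265), (376,397) and (265,397). I'll check its centre relative to the TCP.

Run:
```python
from h import *
s,R=tool()
P=p2w("wrist",[(259,265),(382,265),(376,397),(265,397)],s["tcp_pos"][2]+.0225,s)
print(((P-s["tcp_pos"])@R*1e3).round(1),((P.mean(0)-s["tcp_pos"])@R*1e3).round(1))
```

```text
[[ 25.8 -20.1 -22.5]
 [ 25.8  21.5 -22.5]
 [-26.5  21.6 -22.5]
 [-26.5 -20.1 -22.5]] [ -0.3   0.7 -22.5]
```

```bash
python3 -m jog '[[[-0.1,-0.05,0.6,0,0,0,-1],[0,0,0.9,0,0,0,-1],[0,0,0.9,0,0,0,-1],[0,0,0.9,0,0,0,-1],[0,0,0.6,0,0,0,-1],[0,0,0.4,0,0,0,-1],[0,0,0.2,0,0,0,-1],[0,0,0.1,0,0,0,-1],[0,0,0,0,0,0,-1],[0,0,0,0,0,0,-1]]]';python3 -c "
from h import *
go(.5264,-.0363,.0165,-.0715)"
```

```text
t: 14.67
tcp_pos: [0.5268, -0.0371, 0.0185]
eef_rot: [0.0, 0.732, 0.681, 0.001]
force: [0.1, -0.8, -1.2]
width: 0.566
grasp_force: 25.0
t 14.67 tcp [ 0.5268 -0.0371  0.0185] turn [ 0.01 -0.    0.  ] | shift before turn [ 0.02 -0.02  0.07] after turn [ 0.02 -0.02  0.07] j7 [ 0.13  0.94 -0.25  1.99  0.74  0.3  -0.8 ]
```

```bash
python3 -m jog '[[[0,0,0.05,0,0,0,-1],[0,0,0.03,0,0,0,-1],[0,0,0,0,0,0,-1],[0,0,0,0,0,0,1],[0,0,0,0,0,0,1],[0,0,0,0,0,0,1],[0,0,0,0,0,0,1],[0,0,0,0,0,0,1],[0,0,-0.3,0,0,0,1],[0,0,-0.7,0,0,0,1]]]';python3 -m jog '[[[0,0,-1,0,0,0,1],[0,0,-1,0,0,0,1],[0,0,-1,0,0,0,1],[0,0,-1,0,0,0,1],[0,0,-0.7,0,0,0,1],[0,0,0,0,0,0,1],[0,0,0,0,0,0,1],[0,0,0,0,0,0,1],[0,0,0,0,0,0,1],[0,0,0,0,0,0,1]]]';python3 -c "
from h import *
go(.493,-.3816,.2,np.radians(11.4))
s=snap('wrist','w8')"
```

```text
t: 15.5
tcp_pos: [0.5247, -0.0376, 0.0444]
eef_rot: [-0.001, 0.732, 0.681, -0.002]
force: [0.5, -0.6, 0.6]
width: 0.996
grasp_force: 0.0
t: 16.33
tcp_pos: [0.5254, -0.0378, 0.1854]
eef_rot: [-0.001, 0.732, 0.681, -0.001]
force: [0.3, -0.3, 0.4]
width: 1.006
grasp_force: 0.0
t 16.33 tcp [ 0.5254 -0.0378  0.1854] turn [-0.03 -0.   -2.71] | shift before turn [-11.51  -0.26  -0.48] after turn [-11.02  -3.32  -0.49] j7 [ 0.3   0.68 -0.53  1.9   0.52  0.7  -0.6 ]
```

View pics/w8.png

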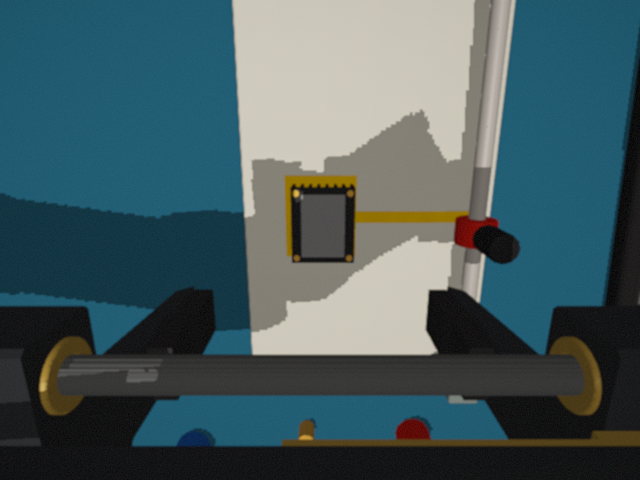

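The heat sink is on the pad, with studs at (296,194), (350,194), (349,258) and (297,258). I'll verify it numerically and move on to look at the brick.

```bash
python3 - <<'E'
from h import *
s,R=tool()
im=cv2.imread("pics/w8_raw.png")
P=p2w("wrist",[(296,194),(350,194),(349,258),(297,258)],.0385,s)[:,:2];c=P.mean(0);l=P[0]-P[3]+P[1]-P[2]
d=c-[.5264,-.0363];print(c,"in pad",d@[.9974,-.0714],d@[.0714,.9974],"long",np.arctan2(l[1],l[0])-np.pi/2)
E
python3 -m jog '[[[0,0,0,0,0,1,1],[0,0,0,0,0,1,1],[0,0,0,0,0,1,1],[0,0,0,0,0,1,1],[0,0,0,0,0,1,1],[0,0,0,0,0,1,1],[0,0,0,0,0,1,1],[0,0,0,0,0,1,1],[0,0,0,0,0,1,1],[0,0,0,0,0,1,1]]]'; python3 -m jog '[[[0,0,-0.3,0,0,1,1],[0,0,-0.3,0,0,1,1],[0,0,0,0,0,1,1],[-0.4,1,0,0,0,0,1],[-0.4,1,0,0,0,0,1],[-0.4,1,0,0,0,0,1],[-0.4,1,0,0,0,0,1],[-0.4,1,0,0,0,0,1],[-0.4,1,0,0,0,0,1],[-0.4,1,0,0,0,0,1]]]'; python3 -m jog '[[[-0.4,1,0,0,0,0,1],[-0.4,1,0,0,0,0,1],[-0.4,1,0,0,0,0,1],[-0.4,1,0,0,0,0,1],[0,0,0,0,0,0,1],[0,0,0,0,0,0,1],[0,0,0,0,0,0,1],[0,0,0,0,0,0,1],[0,0,0,0,0,0,1],[0,0,0,0,0,0,1]]]'
python3 - <<'E'
from h import *
s=snap("wrist","w9");go(.4934,-.3816,.1,np.radians(101.4))
im=cv2.imread("pics/w9_raw.png");im[300:]=128
for c in blobs(im,"green",100): print("green",rect("wrist",c,.018,s),c.mean(0))
E
```

```text
[ 0.52807314 -0.03840487] in pad 0.001819073697776777 -0.0019799383726682735 long -0.06948044472279968
t: 17.22
tcp_pos: [0.5259, -0.0375, 0.1858]
eef_rot: [-0.0, 0.97, 0.245, -0.001]
force: [-0.5, -0.6, -1.1]
width: 0.997
grasp_force: 0.0
t: 18.05
tcp_pos: [0.4846, -0.2614, 0.2038]
eef_rot: [-0.0, 0.995, 0.099, -0.001]
force: [0.9, 0.4, -0.4]
width: 1.0
grasp_force: 0.0
t: 18.88
tcp_pos: [0.4627, -0.3859, 0.2046]
eef_rot: [-0.0, 0.995, 0.1, 0.0]
force: [0.7, -0.3, 0.2]
width: 1.001
grasp_force: 0.0
t 18.93 tcp [ 0.4626 -0.3862  0.2046] turn [-0.   -0.    0.02] | shift before turn [1.04 0.06 3.49] after turn [1.04 0.05 3.49] j7 [ 0.75  0.7  -0.22  1.67  0.2   0.79 -0.94]
green ((492.18035888671875, -386.3551330566406), (52.67604064941406, 35.75654220581055), 10.928712844848633) [325.34517766 184.35025381]
```

View pics/w9.png

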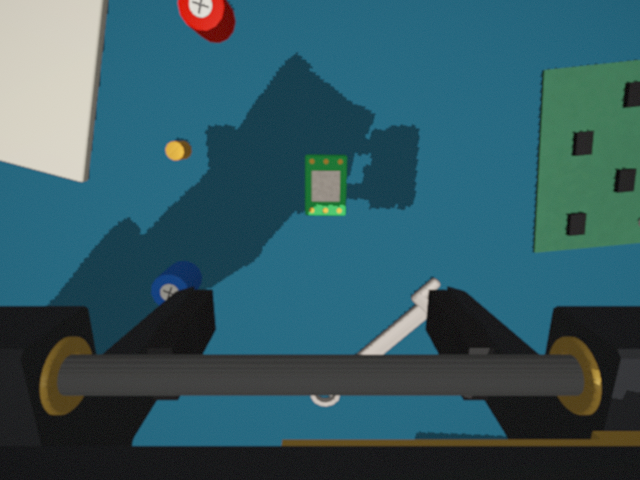

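Brick centre is at (326,185), measured (0.4922,-0.3864), size 52.7×35.8 as specified, long side at 10.9°. The wrench (400,320) and blue cap (175,285) are clear of the fingers.

Run:
```python
from h import *
go(.4922,-.3864,.005,np.radians(100.9))
```

```text
t 18.93 tcp [ 0.4626 -0.3862  0.2046] turn [-0.  -0.   0.1] | shift before turn [0.97 0.21 6.65] after turn [0.97 0.19 6.65] j7 [ 0.75  0.7  -0.22  1.67  0.2   0.79 -0.94]
```

```bash
python3 -m jog '[[[0.3,0.1,0.4,0,0,0.1,1],[0.4,0.1,0.7,0,0,0,1],[0.27,0,0.9,0,0,0,1],[0,0,1,0,0,0,1],[0,0,1,0,0,0,1],[0,0,0.9,0,0,0,1],[0,0,0.6,0,0,0,1],[0,0,0.4,0,0,0,1],[0,0,0.3,0,0,0,1],[0,0,0.15,0,0,0,1]]]';python3 -c "
from h import *
go(.4922,-.3864,.005,np.radians(100.9))"
```

```text
t: 19.77
tcp_pos: [0.4919, -0.3872, 0.0128]
eef_rot: [-0.0, 0.996, 0.094, -0.0]
force: [-0.6, 0.4, 0.7]
width: 1.003
grasp_force: 0.0
t 19.77 tcp [ 0.4919 -0.3872  0.0128] turn [-0.01  0.   -0.01] | shift before turn [ 0.01 -0.02  0.26] after turn [ 0.01 -0.02  0.26] j7 [ 0.67  1.   -0.14  1.69  0.27  0.47 -1.03]
```

```bash
python3 -m jog '[[[0,0,0.2,0,0,0,1],[0,0,0.1,0,0,0,1],[0,0,0,0,0,0,1],[0,0,0,0,0,0,-1],[0,0,0,0,0,0,-1],[0,0,0,0,0,0,-1],[0,0,0,0,0,0,-1],[0,0,0,0,0,0,-1],[0,0,0,0,0,0,-1],[0,0,0,0,0,0,-1]]]' 25;python3 -m jog '[[[0,0,0,0,0,0,-1],[0,0,0,0,0,0,-1],[0,0,-0.3,0,0,0,-1],[0,0,-0.7,0,0,0,-1],[0,0,-1,0,0,0,-1],[0,0,-1,0,0,0,-1],[0,0,-1,0,0,0,-1],[0,0,-1,0,0,0,-1],[0,0,-0.5,0,0,0,-1],[0,0,0,0,0,0,-1]]]'; python3 -c "
from h import *
go(.528,-.0384,.046,-.07)"
```

```text
t: 20.6
tcp_pos: [0.4918, -0.3876, 0.0051]
eef_rot: [0.0, 0.996, 0.094, 0.0]
force: [0.3, 0.4, -0.0]
width: 0.497
grasp_force: 0.0
t: 21.43
tcp_pos: [0.4939, -0.3892, 0.1746]
eef_rot: [0.003, 0.996, 0.094, 0.003]
force: [0.6, -0.8, -1.4]
width: 0.409
grasp_force: 25.0
t 21.43 tcp [ 0.4939 -0.3892  0.1746] turn [ 9.000e-02 -1.000e-02 -1.312e+01] | shift before turn [  3.28 -11.3    4.24] after turn [11.74  0.32  4.29] j7 [ 0.71  0.77 -0.21  1.62  0.21  0.76 -0.98]
```

```bash
python3 -m jog '[[[0,0,0,0,0,-1,-1],[0,0,0,0,0,-1,-1],[0,0,0,0,0,-1,-1],[0,0,0,0,0,-1,-1],[0,0,0,0,0,-1,-1],[0,0,0,0,0,-1,-1],[0,0,0,0,0,-1,-1],[0,0,0,0,0,-1,-1],[0,0,0,0,0,-1,-1],[0,0,0,0,0,-1,-1]]]'; python3 -m jog '[[[0,0,0,0,0,-1,-1],[0,0,0,0,0,-1,-1],[0,0,0,0,0,-1,-1],[0.6,0.1,0,0,0,-0.1,-1],[1,0.1,0,0,0,0,-1],[1,0.1,0,0,0,0,-1],[1,0,0,0,0,0,-1],[1,0,0,0,0,0,-1],[1,0,0,0,0,0,-1],[1,0,0,0,0,0,-1]]]'; python3 -m jog '[[[1,0,0,0,0,0,-1],[1,0,0,0,0,0,-1],[1,0,0,0,0,0,-1],[1,0,0,0,0,0,-1],[0.6,0,0,0,0,0,-1],[0.4,0,0,0,0,0,-1],[0,0,0,0,0,0,-1],[0,0,0,0,0,0,-1],[0,0,0,0,0,0,-1],[0,0,0,0,0,0,-1]]]'
python3 -c "
from h import *
go(.528,-.0384,.046,-.07)
s=snap('wrist','w10')"
```

```text
t: 22.27
tcp_pos: [0.4908, -0.3872, 0.1686]
eef_rot: [-0.001, 0.827, 0.562, -0.001]
force: [-0.8, -0.6, -1.7]
width: 0.405
grasp_force: 25.0
t: 23.1
tcp_pos: [0.5141, -0.1893, 0.1689]
eef_rot: [-0.001, 0.732, 0.681, -0.001]
force: [0.9, -0.1, -1.6]
width: 0.403
grasp_force: 25.0
t: 23.93
tcp_pos: [0.5256, -0.0435, 0.1696]
eef_rot: [0.0, 0.733, 0.68, -0.001]
force: [-0.6, -0.1, -1.2]
width: 0.405
grasp_force: 25.0
t 23.93 tcp [ 0.5256 -0.0435  0.1696] turn [-0.01  0.01 -0.05] | shift before turn [0.18 0.07 4.12] after turn [0.17 0.07 4.12] j7 [ 0.3   0.7  -0.5   1.92  0.54  0.66 -0.61]
```

View pics/w10.png

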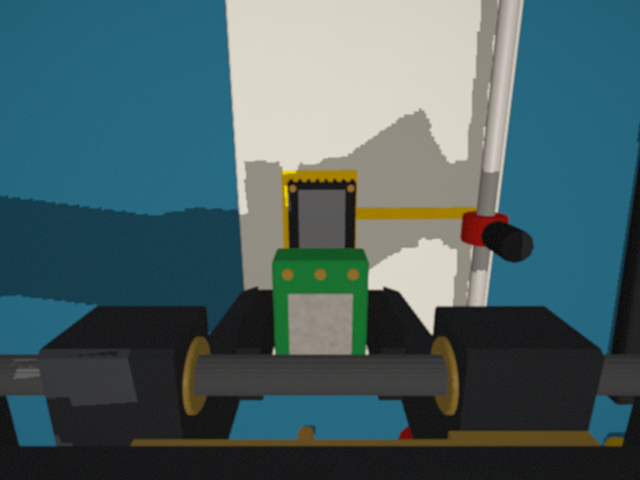

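The brick is held square with its front top edge at row ~262, columns 274–366. The heat sink is just ahead.

Run:
```python
from h import *
s,R=tool()
P=p2w("wrist",[(274,262),(366,262),(287,274),(353,274)],s["tcp_pos"][2]+.013,s)
print(((P-s["tcp_pos"])@R*1e3).round(1))
```

```text
[[ 23.7 -16.2 -13. ]
 [ 23.7  17.3 -13. ]
 [ 19.1 -11.6 -13. ]
 [ 19.1  12.7 -13. ]]
```

```bash
python3 -m jog '[[[0.1,0.07,0.5,0,0,-0.05,-1],[0.08,0,0.8,0,0,0,-1],[0,0,0.9,0,0,0,-1],[0,0,0.8,0,0,0,-1],[0,0,0.5,0,0,0,-1],[0,0,0.3,0,0,0,-1],[0,0,0.2,0,0,0,-1],[0,0,0.1,0,0,0,-1],[0,0,0,0,0,0,-1],[0,0,0,0,0,0,-1]]]';python3 -c "
from h import *
go(.528,-.0384,.0435,-.07)"
```

```text
t: 24.82
tcp_pos: [0.529, -0.0361, 0.0477]
eef_rot: [0.0, 0.731, 0.683, 0.0]
force: [0.0, -0.0, -0.7]
width: 0.407
grasp_force: 25.0
t 24.82 tcp [ 0.529  -0.0361  0.0477] turn [ 0.01 -0.    0.03] | shift before turn [-0.08 -0.03  0.14] after turn [-0.08 -0.03  0.14] j7 [ 0.17  0.89 -0.32  1.98  0.71  0.38 -0.77]
```

```bash
python3 -m jog '[[[-0.04,-0.02,0.06,0,0,0,-1],[0,0,0.05,0,0,0,-1],[0,0,0.03,0,0,0,-1],[0,0,0,0,0,0,-1],[0,0,0,0,0,0,1],[0,0,0,0,0,0,1],[0,0,0,0,0,0,1],[0,0,0,0,0,0,1],[0,0,-0.3,0,0,0,1],[0,0,-0.7,0,0,0,1]]]';python3 -m jog '[[[0,0,-1,0,0,0,1],[0,0,-1,0,0,0,1],[0,0,-1,0,0,0,1],[0,0,-0.8,0,0,0,1],[0,0,0,0,0,0,1],[0,0,0,0,0,0,1],[0,0,0,0,0,0,1],[0,0,0,0,0,0,1],[0,0,0,0,0,0,1],[0,0,0,0,0,0,1]]]';python3 - <<'E'
from h import *
go(.33,.269,.2,np.pi/2)
s=snap('wrist','w11');im=cv2.imread("pics/w11_raw.png");im[300:]=128
for c in blobs(im,"green",100): print("green",rect("wrist",c,.056,s),c.mean(0))
cv2.imwrite("pics/w11c.png",cv2.resize(im[130:300,240:480],None,fx=3,fy=3))
E
```

```text
t: 25.65
tcp_pos: [0.5262, -0.0371, 0.0718]
eef_rot: [-0.001, 0.73, 0.683, -0.002]
force: [-0.4, -0.5, -0.2]
width: 0.838
grasp_force: 0.0
t: 26.48
tcp_pos: [0.5271, -0.0371, 0.1859]
eef_rot: [-0.001, 0.73, 0.683, -0.001]
force: [0.9, 0.8, -0.2]
width: 1.002
grasp_force: 0.0
t 26.48 tcp [ 0.5271 -0.0371  0.1859] turn [-1.000e-02  2.000e-02  1.504e+01] | shift before turn [ 9.74 -7.24 -0.46] after turn [ -6.57 -10.2   -0.47] j7 [ 0.31  0.68 -0.53  1.9   0.52  0.7  -0.6 ]
green ((528.2095947265625, -37.18796920776367), (52.47597122192383, 36.4199104309082), 86.23051452636719) [321.39732143 230.50446429]
```

View pics/w11c.png

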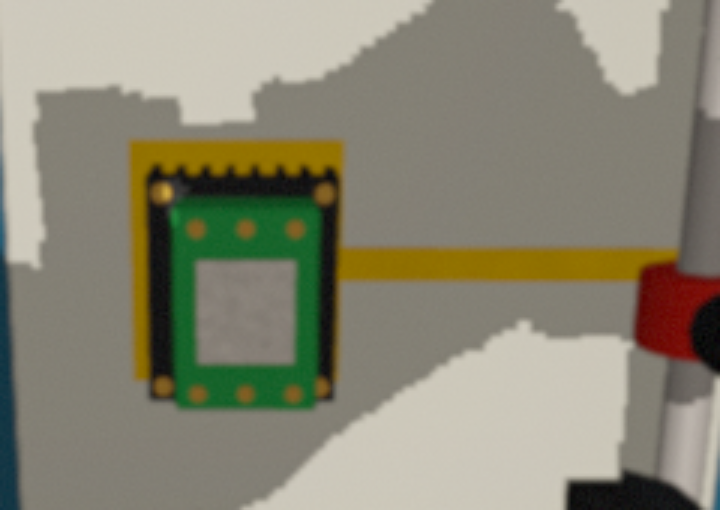

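The brick sits squared on the heat sink (measured 0.5282,-0.0372, against heat sink about 0.528,-0.038). Now the connector.

```bash
python3 -m jog '[[[0.5,-0.3,-0.3,0,0,0,1],[1,-0.6,-0.2,0,0,0,1],[1,-0.6,0,0,0,0,1],[1,-0.6,0,0,0,0,1],[1,-0.6,0,0,0,0,1],[1,-0.6,0,0,0,0,1],[1,-0.6,0,0,0,0,1],[1,-0.6,0,0,0,0,1],[1,-0.6,0,0,0,0,1],[1,-0.6,0,0,0,0,1]]]'; python3 -m jog '[[[0.3,0,0,0,0,0,1],[0,0,0,0,0,0,1],[0,0,0,0,0,0,1],[0,0,0,0,0,0,1],[0,0,0,0,0,0,1],[0,0,0,0,0,0,1],[0,0,0,0,0,0,1],[0,0,0,0,0,0,1],[0,0,0,0,0,0,1],[0,0,0,0,0,0,1]]]';python3 - <<'E'
from h import *
go(.376,.269,.03,-.07)
s=snap('wrist','w12');print(w2p("wrist",[(.376,.269,.038)],s))
E
```

```text
t: 27.37
tcp_pos: [0.374, 0.2608, 0.2023]
eef_rot: [-0.0, 0.73, 0.683, 0.0]
force: [0.4, 0.1, 0.8]
width: 1.001
grasp_force: 0.0
t: 28.2
tcp_pos: [0.3769, 0.2675, 0.2018]
eef_rot: [0.0, 0.731, 0.683, -0.0]
force: [0.5, -0.2, -0.1]
width: 0.999
grasp_force: 0.0
t 28.2 tcp [0.3769 0.2675 0.2018] turn [0.   0.   0.03] | shift before turn [ 0.05 -0.03  5.73] after turn [ 0.05 -0.03  5.73] j7 [-0.4   0.58 -0.48  2.07  0.47  0.6  -1.28]
[[318.18368824 219.71718562]]
```

View pics/w12.png

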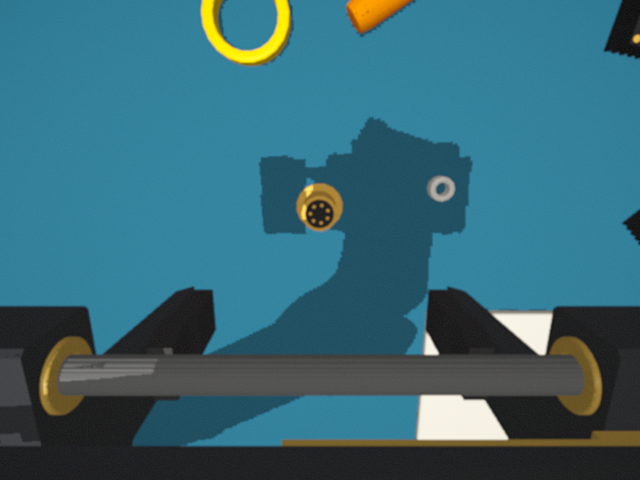

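Connector face centre is at (319.5,213), close to under the tool. The washer at (441,188) is about 110 mm off, so clear.

Run:
```python
from h import *
s=read_state();p=p2w("wrist",(319.5,213),.038,s)[0];print(p)
go(p[0],p[1],.011,-.07)
```

```text
[0.37739224 0.2746212  0.038     ]
t 28.25 tcp [0.3768 0.2676 0.2018] turn [-0.    0.    0.03] | shift before turn [0.24 0.   6.36] after turn [0.24 0.   6.36] j7 [-0.4   0.58 -0.48  2.07  0.47  0.6  -1.28]
```

```bash
python3 -m jog '[[[0.1,0,0.5,0,0,0,1],[0.14,0,0.9,0,0,0,1],[0,0,1,0,0,0,1],[0,0,1,0,0,0,1],[0,0,1,0,0,0,1],[0,0,0.9,0,0,0,1],[0,0,0.6,0,0,0,1],[0,0,0.3,0,0,0,1],[0,0,0.1,0,0,0,1],[0,0,0,0,0,0,1]]]';python3 -c "
from h import *
go(.3774,.2746,.011,-.07)"
```

```text
t: 29.08
tcp_pos: [0.377, 0.2749, 0.0121]
eef_rot: [0.0, 0.73, 0.683, -0.001]
force: [0.2, -0.1, 0.4]
width: 1.001
grasp_force: 0.0
t 29.08 tcp [0.377  0.2749 0.0121] turn [-0.01  0.01  0.04] | shift before turn [-0.01  0.01  0.04] after turn [-0.01  0.01  0.04] j7 [-0.7   0.93 -0.05  2.17  0.78  0.06 -1.57]
```

```bash
python3 -m jog '[[[0,0,0,0,0,0,-1],[0,0,0,0,0,0,-1],[0,0,0,0,0,0,-1],[0,0,0,0,0,0,-1],[0,0,0,0,0,0,-1],[0,0,0,0,0,0,-1],[0,0,0,0,0,0,-1],[0,0,0,0,0,0,-1],[0,0,0,0,0,0,-1],[0,0,0,0,0,0,-1]]]' 20;python3 -m jog '[[[0,0,-0.3,0,0,0,-1],[0,0,-0.7,0,0,0,-1],[0,0,-1,0,0,0,-1],[0,0,-1,0,0,0,-1],[0,0,-1,0,0,0,-1],[0,0,-0.7,0,0,0,-1],[0,0,-0.3,0,0,0,-1],[0,0,0,0,0,0,-1],[0,0,0,0,0,0,-1],[0,0,0,0,0,0,-1]]]'
python3 - <<'E'
from h import *
h=np.array([.528,-.0378]);e=np.array([.0714,.9974]);t=h+.081*e;print(t,h-.077*e)
go(t[0],t[1],.024,-.07)
E
```

```text
t: 29.92
tcp_pos: [0.3773, 0.2748, 0.0128]
eef_rot: [0.0, 0.73, 0.683, -0.0]
force: [-0.1, -0.0, 0.5]
width: 0.331
grasp_force: 20.0
t: 30.75
tcp_pos: [0.3767, 0.2741, 0.1615]
eef_rot: [0.0, 0.73, 0.683, -0.001]
force: [-0.4, -0.5, -1.7]
width: 0.333
grasp_force: 20.0
[0.5337834 0.0429894] [ 0.5225022 -0.1145998]
t 30.75 tcp [0.3767 0.2741 0.1615] turn [-0.02  0.02  0.03] | shift before turn [-7.33  5.75  4.59] after turn [-7.32  5.76  4.58] j7 [-0.44  0.65 -0.46  2.1   0.58  0.52 -1.39]
```

```bash
python3 -m jog '[[[-0.5,0.4,0,0,0,0,-1],[-0.9,0.7,0,0,0,0,-1],[-0.9,0.7,0,0,0,0,-1],[-0.9,0.7,0,0,0,0,-1],[-0.9,0.7,0,0,0,0,-1],[-0.9,0.7,0,0,0,0,-1],[-0.9,0.7,0,0,0,0,-1],[-0.9,0.7,0,0,0,0,-1],[-0.5,0.4,0,0,0,0,-1],[0,0,0,0,0,0,-1]]]'; python3 -m jog '[[[0,0,0.5,0,0,0,-1],[0,0,0.9,0,0,0,-1],[0,0,0.9,0,0,0,-1],[0,0,0.6,0,0,0,-1],[0,0,0.3,0,0,0,-1],[0,0,0,0,0,0,-1],[0,0,0,0,0,0,-1],[0,0,0,0,0,0,-1],[0,0,0,0,0,0,-1],[0,0,0,0,0,0,-1]]]'
python3 - <<'E'
from h import *
go(.5338,.043,.0235,-.07)
E
```

```text
t: 31.58
tcp_pos: [0.5348, 0.0389, 0.1603]
eef_rot: [0.001, 0.733, 0.68, -0.002]
force: [-1.1, -0.3, -1.1]
width: 0.334
grasp_force: 20.0
t: 32.42
tcp_pos: [0.5339, 0.045, 0.0678]
eef_rot: [0.001, 0.73, 0.683, 0.001]
force: [0.2, -0.2, -0.7]
width: 0.33
grasp_force: 20.0
t 32.42 tcp [0.5339 0.045  0.0678] turn [ 0.02 -0.    0.03] | shift before turn [-0.07 -0.    1.48] after turn [-0.07  0.    1.48] j7 [ 0.07  0.87 -0.41  1.95  0.74  0.47 -0.95]
```

```bash
python3 -m jog '[[[-0.07,0,0.5,0,0,0,-1],[0,0,0.5,0,0,0,-1],[0,0,0.3,0,0,0,-1],[0,0,0.12,0,0,0,-1],[0,0,0.05,0,0,0,-1],[0,0,0.02,0,0,0,-1],[0,0,0,0,0,0,-1],[0,0,0,0,0,0,-1],[0,0,0,0,0,0,-1],[0,0,0,0,0,0,-1]]]'
python3 - <<'E'
from h import *
go(.5338,.043,.0228,-.07);print(read_state()["force"])
E
```

```text
t: 33.25
tcp_pos: [0.5333, 0.0429, 0.0228]
eef_rot: [0.0, 0.73, 0.683, 0.0]
force: [-1.2, 0.1, 5.6]
width: 0.334
grasp_force: 20.0
t 33.25 tcp [0.5333 0.0429 0.0228] turn [ 0.01 -0.    0.03] | shift before turn [0.   0.02 0.  ] after turn [0.   0.02 0.  ] j7 [ 0.03  0.94 -0.32  1.96  0.81  0.37 -1.01]
[-1.23632551  0.11316557  5.63719449]
```

```bash
python3 -m jog '[[[0,0,0,0,0,0,1],[0,0,0,0,0,0,1],[0,0,0,0,0,0,1],[0,0,0,0,0,0,1],[0,0,-0.3,0,0,0,1],[0,0,-0.7,0,0,0,1],[0,0,-1,0,0,0,1],[0,0,-1,0,0,0,1],[0,0,-1,0,0,0,1],[0,0,-1,0,0,0,1]]]'; python3 -m jog '[[[0,0,-0.8,0,0,0,1],[-0.5,-0.2,-0.1,0,0,0,1],[-1,-0.4,0,0,0,0,1],[-1,-0.4,0,0,0,0,1],[-1,-0.4,0,0,0,0,1],[-1,-0.4,0,0,0,0,1],[-1,-0.4,0,0,0,0,1],[-1,-0.4,0,0,0,0,1],[-1,-0.4,0,0,0,0,1],[-1,-0.4,0,0,0,0,1]]]';  python3 -m jog '[[[-1,-0.5,0,0,0,0,1],[-1,-0.5,0,0,0,0,1],[-0.3,0,0,0,0,0,1],[0,0,0,0,0,0,1],[0,0,0,0,0,0,1],[0,0,0,0,0,0,1],[0,0,0,0,0,0,1],[0,0,0,0,0,0,1],[0,0,0,0,0,0,1],[0,0,0,0,0,0,1]]]';python3 - <<'E'
from h import *
go(.377,-.271,.02,-.07)
s=snap('wrist','w13');print(w2p("wrist",[(.377,-.271,.04)],s))
im=cv2.imread("pics/w13_raw.png");im[300:]=128
h=cv2.cvtColor(im,cv2.COLOR_BGR2HSV);m=((h[...,0]>108)&(h[...,0]<125)&(h[...,1]>150)).astype(np.uint8)
n,l,st,ce=cv2.connectedComponentsWithStats(m)
print([(st[i],ce[i].round(1)) for i in range(1,n) if st[i][4]>150])
E
```

```text
t: 34.08
tcp_pos: [0.5327, 0.0427, 0.1741]
eef_rot: [-0.0, 0.73, 0.683, -0.0]
force: [-0.5, -0.1, -0.0]
width: 1.0
grasp_force: 0.0
t: 34.92
tcp_pos: [0.4133, -0.2061, 0.1997]
eef_rot: [0.0, 0.73, 0.683, -0.0]
force: [1.0, -0.0, -0.5]
width: 1.003
grasp_force: 0.0
t: 35.75
tcp_pos: [0.3801, -0.271, 0.1992]
eef_rot: [0.0, 0.73, 0.684, 0.0]
force: [0.2, -0.6, 0.2]
width: 1.002
grasp_force: 0.0
t 35.75 tcp [ 0.3801 -0.271   0.1992] turn [ 0.   -0.    0.04] | shift before turn [-0.01 -0.1   5.97] after turn [-0.01 -0.1   5.97] j7 [ 0.94  0.62 -0.65  2.06  0.61  0.66 -0.19]
[[315.59635063 222.94883371]]
[]
```

View pics/w13.png

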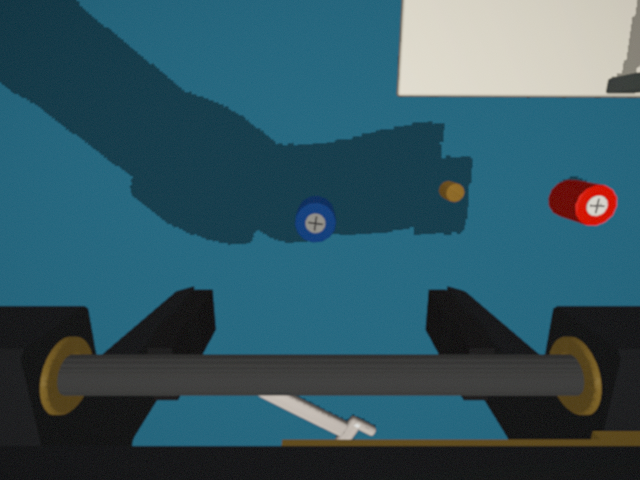

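Blue cap vent is at (316,223), matching (0.377,-0.271). The red cap (597,205) and post (452,190) are clear.

```bash
python3 -m jog '[[[0,-0.1,0.5,0,0,0,1],[0,0,0.9,0,0,0,1],[0,0,1,0,0,0,1],[0,0,1,0,0,0,1],[0,0,1,0,0,0,1],[0,0,0.8,0,0,0,1],[0,0,0.5,0,0,0,1],[0,0,0.3,0,0,0,1],[0,0,0.1,0,0,0,1],[0,0,0,0,0,0,1]]]';python3 -m jog '[[[0,0,0,0,0,0,-1],[0,0,0,0,0,0,-1],[0,0,0,0,0,0,-1],[0,0,0,0,0,0,-1],[0,0,0,0,0,0,-1],[0,0,0,0,0,0,-1],[0,0,0,0,0,0,-1],[0,0,0,0,0,0,-1],[0,0,0,0,0,0,-1],[0,0,0,0,0,0,-1]]]' 20;python3 -m jog '[[[0,0,-0.3,0,0,0,-1],[0,0,-0.7,0,0,0,-1],[0,0,-1,0,0,0,-1],[0,0,-1,0,0,0,-1],[0,0,-1,0,0,0,-1],[0,0,-0.7,0,0,0,-1],[0,0,-0.3,0,0,0,-1],[0,0,0,0,0,0,-1],[0,0,0,0,0,0,-1],[0,0,0,0,0,0,-1]]]'; python3 -c "
from h import *
go(.5225,-.1146,.027,-.07)"
```

```text
t: 36.63
tcp_pos: [0.3768, -0.271, 0.0155]
eef_rot: [-0.0, 0.73, 0.683, -0.0]
force: [0.6, -0.0, 0.7]
width: 1.001
grasp_force: 0.0
t: 37.47
tcp_pos: [0.3767, -0.2715, 0.0162]
eef_rot: [0.0, 0.73, 0.683, -0.0]
force: [-0.1, 0.1, 1.7]
width: 0.379
grasp_force: 20.0
t: 38.3
tcp_pos: [0.3759, -0.2713, 0.1649]
eef_rot: [-0.001, 0.73, 0.683, -0.001]
force: [0.6, 0.7, -0.9]
width: 0.381
grasp_force: 20.0
t 38.3 tcp [ 0.3759 -0.2713  0.1649] turn [-0.02 -0.01  0.03] | shift before turn [5.53 4.54 4.59] after turn [5.55 4.51 4.6 ] j7 [ 0.91  0.67 -0.62  2.1   0.71  0.59 -0.28]
```

```bash
python3 -m jog '[[[0.4,0.3,0,0,0,0,-1],[0.8,0.7,0,0,0,0,-1],[0.8,0.7,0,0,0,0,-1],[0.8,0.7,0,0,0,0,-1],[0.8,0.7,0,0,0,0,-1],[0.8,0.6,0,0,0,0,-1],[0.7,0.5,0,0,0,0,-1],[0.4,0.3,0,0,0,0,-1],[0,0,0,0,0,0,-1],[0,0,0,0,0,0,-1]]]'; python3 -m jog '[[[0,0,0.5,0,0,0,-1],[0,0,0.9,0,0,0,-1],[0,0,0.9,0,0,0,-1],[0,0,0.6,0,0,0,-1],[0,0,0.3,0,0,0,-1],[0,0,0,0,0,0,-1],[0,0,0,0,0,0,-1],[0,0,0,0,0,0,-1],[0,0,0,0,0,0,-1],[0,0,0,0,0,0,-1]]]'
python3 - <<'E'
from h import *
go(.5225,-.1146,.027,-.07)
E
```

```text
t: 39.13
tcp_pos: [0.5217, -0.1153, 0.1646]
eef_rot: [-0.001, 0.73, 0.684, -0.001]
force: [-0.1, 0.4, -1.0]
width: 0.38
grasp_force: 20.0
t: 39.97
tcp_pos: [0.5231, -0.1161, 0.0711]
eef_rot: [0.001, 0.731, 0.683, 0.001]
force: [0.3, 0.4, -0.9]
width: 0.381
grasp_force: 20.0
t 39.97 tcp [ 0.5231 -0.1161  0.0711] turn [0.02 0.   0.03] | shift before turn [ 0.05 -0.03  1.47] after turn [ 0.05 -0.02  1.47] j7 [ 0.41  0.87 -0.47  1.95  0.79  0.5  -0.7 ]
```

```bash
python3 -m jog '[[[0,0,0.5,0,0,0,-1],[0,0,0.5,0,0,0,-1],[0,0,0.3,0,0,0,-1],[0,0,0.12,0,0,0,-1],[0,0,0.06,0,0,0,-1],[0,0,0.03,0,0,0,-1],[0,0,0,0,0,0,-1],[0,0,0,0,0,0,-1],[0,0,0,0,0,0,-1],[0,0,0,0,0,0,-1]]]'
```

```text
t: 40.8
tcp_pos: [0.5221, -0.1158, 0.0261]
eef_rot: [0.0, 0.73, 0.683, -0.0]
force: [-3.2, 0.2, 7.3]
width: 0.377
grasp_force: 20.0
```

Contact with the board at 7 N. I'll release and rise well clear, then back off for a last look.

```bash
python3 -m jog '[[[0,0,0,0,0,0,1],[0,0,0,0,0,0,1],[0,0,0,0,0,0,1],[0,0,0,0,0,0,1],[0,0,-0.3,0,0,0,1],[0,0,-0.7,0,0,0,1],[0,0,-1,0,0,0,1],[0,0,-1,0,0,0,1],[0,0,-1,0,0,0,1],[0,0,-1,0,0,0,1]]]'; python3 -m jog '[[[0,0,-1,0,0,0,1],[-0.5,-0.3,-1,0,0,0,1],[-0.7,-0.3,-1,0,0,0,1],[-0.7,0,-1,0,0,0,1],[-0.3,0,0,0,0,0,1],[0,0,0,0,0,0,1],[0,0,0,0,0,0,1],[0,0,0,0,0,0,1],[0,0,0,0,0,0,1],[0,0,0,0,0,0,1]]]'
python3 - <<'E'
from h import *
s=snap('wrist','w14');print(s["tcp_pos"],s["force"])
im=cv2.imread("pics/w14_raw.png");im[300:]=128
for c in blobs(im,"green",100): print("green",rect("wrist",c,.056,s),c.mean(0))
e=np.array([[.9974,-.0714],[.0714,.9974]])
for x,y in((.533,.043),(.522,-.1158),(.5282,-.0372)):print((e@(np.array([x,y])-[.5264,-.0363])).round(4))
E
```

```text
t: 41.63
tcp_pos: [0.522, -0.1157, 0.1768]
eef_rot: [-0.0, 0.73, 0.683, -0.0]
force: [0.0, -1.2, 0.6]
width: 0.998
grasp_force: 0.0
t: 42.47
tcp_pos: [0.4998, -0.1791, 0.2939]
eef_rot: [-0.001, 0.73, 0.684, -0.0]
force: [-0.2, -0.2, 0.5]
width: 1.006
grasp_force: 0.0
[ 0.49977567 -0.17912534  0.2939321 ] [-0.1990322  -0.22153322  0.52482674]
green ((528.1920166015625, -40.32561492919922), (51.53255844116211, 36.952239990234375), 86.28916931152344) [340.96428571  52.05102041]
[0.0009 0.0796]
[ 0.0013 -0.0796]
[ 0.0019 -0.0008]
```

View pics/w14.png

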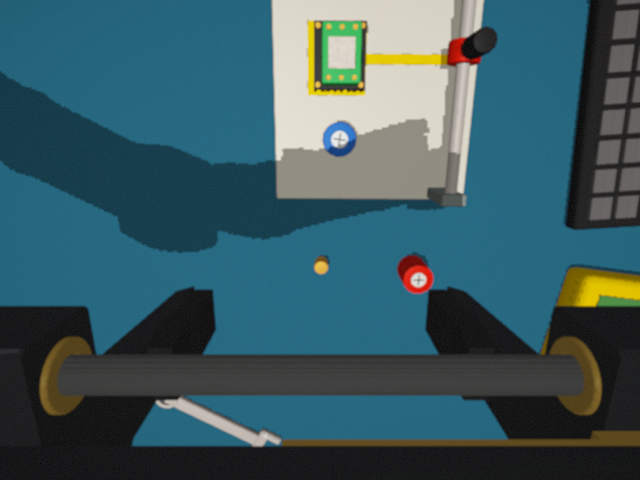

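The brick on the heat sink (341,55), the blue cap upright at (340,138) and the collar over the line (460,50) look right, and the red cap is untouched at (417,278). I've now viewed 16 pictures, over the limit of 14, so I'll check the connector by numbers only.

Run:
```python
from h import *
s=snap('top','t3');im=cv2.imread("pics/t3_raw.png")
m=np.full(im.shape,128,np.uint8);m[195:275,300:352]=im[195:275,300:352]
for c in blobs(m,"gold",20): print("gold",p2w("top",[(c.max(0)+c.min(0))/2],.03)[0].round(3),np.ptp(c,axis=0))
print(s["force"],s["joint_vel"].round(3))
```

```text
gold [0.532 0.044 0.03 ] [11. 11.]
[-0.47144163 -0.0011465   0.19655069] [ 0.004 -0.002  0.001 -0.008  0.002  0.001  0.002]
```

```bash
python3 -c "
from cell import order
print(order.sign_off())"
```

```text
the job is handed in; nothing more can be done
None
```

I laid out the whole kit in order and handed the job in at about 42 s; my last measurements put every part within tolerance and showed the red capacitor unmoved, but sign-off returned no verdict, and I viewed 16 pictures, over the limit of 14.

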